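Push the stuck cork out of the filling tube

TASK

A cork is stuck in the steel filling tube that hangs loosely in the wooden stand. Take the wooden pusher out of its block, feel its tip into the tube's top mouth, ease the tube upright with it and gently push the cork out of the bottom into the dish, then stand the pusher back in its block. Touch the tube, its stand and the cork with nothing but the pusher, never press hard on them, and leave the other things where they are.

Things in the scene. Friction and masses are not known exactly. Their poses are not given: they have to be found in the camera images.
- stand: Wooden stand, fixed: foot 110 x 150 x 12 mm, two thin steel posts on its y axis 63 mm either side, a bridge 50 x 150 mm between heights of 73 and 87 mm (post caps to 92 mm). Origin: centre of the underside, z up. In a rubber ring in the bridge hangs a steel tube, 29 mm outside, 24 mm bore, 95 mm long, open at both ends. Over 20 N from the pusher damages tube or stand.
- swivel (a point): Fixed point on the stand's axis, 80 mm above its origin, about which the tube swivels like a ball joint; at the start it leans by up to 0.16 rad about each of the stand's x and y axes (not reported). It stays where it is put; some 2 N sideways at its mouth swing it (to 0.19 rad). The ring also gives: pressed down, the tube sinks 0.5 mm per N (12 mm at most) and springs back.
- mouth_upright (a point): Fixed point on the stand's axis, 145 mm above its origin: centre of the tube's top mouth when the tube is upright (bottom end then at 50 mm). As the tube leans, the true mouth lies up to 10.5 mm from here in the stand's x and in y; it can be felt with the pusher or seen in pictures. A vertical rod passes down only when the tube has been swung upright.
- cork: Cork, 20 mm diameter, 20 mm long, ends bevelled. Origin: centre of its lower end, z along it. Stuck in the tube with its middle at the swivel (lower end 70 mm, top 90 mm above the stand's origin), held by soft nubs at 80 and 64 mm height; about 6 to 13 N of steady push slides it. Once its top is below about 50 mm it drops into the dish. Over 20 N from the pusher spoils it.
- dish: White ceramic dish, round, 92 mm across, 26 mm high, loose on the stand's foot below the tube (its underside 12 mm above the worktop). Origin: centre of its underside.
- pusher: Wooden pusher, upright: round rod 19 mm diameter, 105 mm long, lower edge bevelled 1 mm, on top a square grip 24 x 24 mm and 45 mm tall (150 mm in all, 60 to 130 g). Origin: centre of the rod's lower end (the tip); z runs up to the grip, whose flats are square to x and y. It stands on the floor of the block's hole, 10 mm above the worktop.
- block: Dark wooden block, fixed, 75 x 75 x 55 mm, with an upright round hole in the middle of its top, 26 mm diameter, 45 mm deep (floor 10 mm above the worktop), in which the pusher stands. Origin: centre of the underside. Mind the wall cabinet between block and stand: it hangs 0.49 m over the worktop beyond about x = 0.55.
- salt_mill: Small glass salt shaker with grey cap, 44 mm across, 90 mm tall; bystander. Origin at its underside.
- pepper_mill: Turned wooden pepper mill, 58 mm across, 160 mm tall; bystander. Origin at its underside.
- tape_roll: Roll of tape lying flat, 96 mm across, 25 mm high; bystander. Origin at its underside.
- spoon: Teaspoon lying on the worktop, 130 mm long; bystander. Origin at its underside.

How it is judged (in metres and radians):
On the way, in this order (a step that is already met when the one before it is completed fails the run):
1. the pusher's tip is inside the tube's mouth (20 mm or more below its top), the cork still stuck in the tube (z of pusher in the frame of stand below 0.125 m and horizontal distance between pusher and stand below 0.012 m and z of cork in the frame of stand above 0.055 m and horizontal distance between cork and stand below 0.006 m), for 0.05 s.
2. the cork lies in the dish while the pusher still stands deep in the tube (z of pusher in the frame of stand below 0.09 m and horizontal distance between pusher and stand below 0.008 m and angle between pusher's own z axis and vertical below 0.15 rad and horizontal distance between cork and dish below 0.042 m and z of cork in the frame of dish between 0 and 0.022 m), for 0.1 s.
At the end, for the whole second after the job is handed in: The cork rests in the dish (origin within 42 mm of its centre, under 22 mm above its underside), the dish is under the tube (within 30 mm of the stand's axis), and the pusher, released, stands at rest in the block's hole, tip within 6 mm of the floor and 8 mm of centre, tilt under 0.25 rad (horizontal distance between cork and dish below 0.042 m and z of cork in the frame of dish between 0 and 0.022 m and linear speed of each of cork, pusher below 0.02 m/s and horizontal distance between pusher and block below 0.008 m and z of pusher in the frame of block below 0.016 m and angle between pusher's own z axis and vertical below 0.25 rad and horizontal distance between dish and stand below 0.03 m); the robot touches nothing.
It fails at once if the pusher presses the tube or stand with more than 20 N (contact force between pusher and stand above 20 N).
It fails at once if the pusher presses the cork with more than 20 N (contact force between pusher and cork above 20 N).
It fails at once if the gripper or arm touches the stand, the tube or the cork (more than 1 N) (contact force between any of the fingers, the arm and stand above 1 N or contact force between any of the fingers, the arm and cork above 1 N).
It fails at once if a bystander is moved by more than 20 mm (distance of any of salt_mill, pepper_mill, tape_roll, spoon from where it was at the start of the episode above 0.02 m).
It also fails if it takes over 72 s, if anything falls off the work surface, if the arm or the gripper's body presses on something with over 40 N, if the wrist force passes 120 N, or if a joint passes its speed limit or range.

ROBOT

A 6-joint arm with a two-finger parallel gripper is mounted at the origin on a cart in front of the work surface, level with it; the furniture and walls round the work are solid. World frame = base frame: x ahead of the robot, y to its left, z up, the work surface at z = 0. Lengths are in mm, angles in rad, forces in N, time in s.
With the tool pointing down it reaches from about 300 to 875 mm from the base axis. Payload 6.4 kg.
Tool frame: the origin (TCP) lies on the centre line of the jaws, within the pads' length; the fingertips stand 17 mm ahead of it and the grasp point (between the pads) lies 2 mm behind it; z points along the fingers, y is the direction in which the jaws open and shut (so a half turn about z gives the same grasp; the last joint's range is limited). The gripper opens to 85 mm and grips with 20 to 120 N. Pads are 22 mm wide; open, the fingers measure 114 mm over their backs; the gripper's body (76 mm by 85 mm) begins 54 mm behind the grasp point. The pads swing forward as they close: fully open they stand 13 mm farther back than shut.
Start: joints at [-1.412, 0.181, 1.607, -0, 1.354, -0.206], TCP at [205.155, -537.171, 248.288] pointing down, gripper open.
Joint ranges: [-2.99, 2.99], [-0.89, 2.07], [0.3, 2.58], [-1.14, 4.28], [0, 2.63], [-3.12, 3.12]. Speed limits (rad/s): [2.57, 2.57, 3.01, 3.14, 3.14, 3.14].

INTERFACE

Orientations are given as [roll, pitch, yaw] about the fixed x, y, z axes, in that order (R = Rz(yaw) Ry(pitch) Rx(roll)).
In Python, from workcell import env gives the robot as it stands. The module is installed in compiled form; this text tells all that it offers.
- The arm moves only by the shell command python3 -m crank 'ROWS' [OPENING] [FORCE]. ROWS is JSON, a list of rows, each a list of 6 numbers: the shift along the world's x, y, z in m, then the turn, a rotation vector about the world's x, y, z in rad. A call has 1 to 8 rows; each row shifts and turns the pose as measured when the row begins; what a row does not reach is not made up. A row lasts 1/12 s, in which the tool goes at most 41.7 mm and 7.16 degrees, less where a joint would pass 70% of its speed; a pose out of reach is approached as far as the arm can. A call is refused whole if a number of a shift passes 0.0417 or a number of a turn 0.125, either way. A call with a gripper value outside its range is refused whole. OPENING is the opening, from 0 (shut) to 1 (fully open), set as the call begins (- or left out, the last holds). The fingers move at their own pace and stop on an object; FORCE is the grip in N (left out, the last holds). Time passes only in rows, so rows that do not move let the fingers close. It gives the time, the measured TCP pose, the force and the opening at its end, in the units of the state.
- env.read_state(): the state, without advancing time (a new reading comes with each control period).
- env.snapshot(name): name is "scene" or "side" or "wrist"; returns (picture, depth): 400x640x3 uint8, red, green, blue; 400x640 float32, mm along the optical axis (not along the pixel's ray), 0 where there is no reading.
- env.camera_params(name): a dict with "intrinsics" (3x3 intrinsics, pixels), "dist_coeffs" ([k1, k2, p1, p2, k3] as OpenCV has them; the pictures are not rectified), "xyz" and "rotation" of the camera in the world; the wrist camera has in their place "T_tool_cam" (4x4, takes a point from camera to tool coordinates, whose origin is the TCP and whose axes are the flange's). Camera axes: x right, y up, looking along -z (the intrinsics and any distortion apply to the point x, -y, -z); pixel columns grow to the right and rows downward; lengths in mm; the calibration is good to about 2 mm. A picture is of the moment at which its call begins: read the wrist's pose just before it. camera_params takes no time and is no camera call.
- env.finish_job(): hands the job in, once; it reports no verdict.
Trained networks look in the newest picture that a camera, given by its name, has taken for a name from the list of things; names that differ only in an ending like _2 or _b are one class to them, and where a whole thing is asked for, a point or a joint stands for the part that bears it (a point fixed in the world has none). Each returns a list of dicts, best first, with "confidence" (0 to 1); they miss things now and then, are a little off and sometimes report something else, mostly with a low value. They report only what shows in the picture. A call takes as long as a camera call.
- env.find_in(camera, target): "position" ([x, y, z] in mm, in world coordinates, good to about 4 mm: the middle of the surface that is visible of it).
- env.spot_point(camera, target): "position" ([x, y, z] in mm, in world coordinates, good to about 4 mm: a listed point, or the origin of a listed thing).
The state is a dict: "time": time; "qpos": joint angles; "qvel": joint speeds; "tau": joint torques, N m; "eef_pos": TCP position; "orientation": TCP orientation; "contact_force": force on the tool from outside, world axes, zero at the start; "wrist_torque": the same for the moment, N m; "finger_gap": opening from 0.0 (shut) to 1.0 (fully open).
Only numpy, scipy, OpenCV 4.12 (cv2) and the standard library are available. Lean on these libraries where they do the work, as an engineer would, in place of code of your own. Each camera call takes 0.05 s, during which the arm holds its last target.

## Working session

There is one attempt and no reset: what is moved stays moved. The work goes in short steps, Python scripts to look and compute and a shell command to move; the robot and the scene stay as the last step left them, time stands still between calls to the robot, and variables do not carry over. Pictures are saved under pics/ and viewed, and the job is handed in when it is done.

```bash
mkdir -p pics; cat > h.py <<'E'
import numpy as np, cv2
from workcell import env
def shot(c,f):
    st=env.read_state(); p,d=env.snapshot(c); cv2.imwrite('pics/'+f+'.png',p[:,:,::-1]); np.save('pics/'+f+'.npy',d); return p,d,st
def cam(c,st=None):
    P=env.camera_params(c); K=np.array(P['intrinsics'],float); D=np.array(P['dist_coeffs'],float)
    if 'xyz' in P: R=np.array(P['rotation'],float); t=np.array(P['xyz'],float); 
    else:
        from scipy.spatial.transform import Rotation as Ro
        T=np.array(P['T_tool_cam'],float); Rt=Ro.from_euler('xyz',st['orientation']).as_matrix()
        R=Rt@T[:3,:3]; t=Rt@T[:3,3]+np.array(st['eef_pos'])
    return K,D,R,t
def pix2w(c,uv,dep,st=None):
    K,D,R,t=cam(c,st); uv=np.array(uv,float).reshape(-1,1,2)
    n=cv2.undistortPoints(uv,K,D).reshape(-1,2); dep=np.array(dep,float).reshape(-1)
    pc=np.c_[n[:,0]*dep,-n[:,1]*dep,-dep]
    return pc@R.T+t
def w2pix(c,X,st=None):
    K,D,R,t=cam(c,st); pc=(np.array(X,float).reshape(-1,3)-t)@R; pc=pc*[1,-1,-1]
    return cv2.projectPoints(pc,np.zeros(3),np.zeros(3),K,D)[0].reshape(-1,2)
E
python3 - <<'E'
from h import *
for c in ['scene','side']:
    shot(c,c+'0'); P=env.camera_params(c); print(c,np.round(P['xyz']),np.round(P['rotation'],3).tolist() if 1 else 0)
    for t in ['stand','swivel','mouth_upright','dish','pusher','block','cork','salt_mill','pepper_mill','tape_roll','spoon']:
        r=env.spot_point(c,t)
        print(t,[(np.round(x['position']).tolist(),round(x['confidence'],2)) for x in r[:2]])
s=env.read_state(); print(s)
print(env.camera_params('wrist'))
E
```

```text
scene [ 16. 546. 867.] [0.776, 0.02, -2.497]
stand [([402.0, 231.0, 3.0], 0.81)]
swivel [([403.0, 232.0, 81.0], 0.73)]
mouth_upright [([402.0, 231.0, 147.0], 0.71)]
dish [([402.0, 226.0, 10.0], 0.91)]
pusher []
block []
cork []
salt_mill [([468.0, 58.0, 0.0], 0.92)]
pepper_mill [([560.0, -368.0, 6.0], 0.89), ([462.0, 62.0, -2.0], 0.23)]
tape_roll [([577.0, 288.0, 3.0], 0.96)]
spoon [([433.0, -50.0, -3.0], 0.48)]
side [  401. -1025.   739.] [1.011, -0.007, -0.072]
stand [([409.0, 228.0, -3.0], 0.83)]
swivel [([403.0, 232.0, 78.0], 0.82)]
mouth_upright [([403.0, 229.0, 143.0], 0.66), ([398.0, -283.0, 11.0], 0.44)]
dish [([398.0, 229.0, 16.0], 0.48)]
pusher [([402.0, -284.0, 12.0], 0.91)]
block [([396.0, -285.0, 1.0], 0.61)]
cork []
salt_mill [([462.0, 61.0, -0.0], 0.62)]
pepper_mill [([561.0, -375.0, 2.0], 0.64)]
tape_roll [([577.0, 284.0, -3.0], 0.88)]
spoon [([440.0, -49.0, -2.0], 0.49), ([404.0, 233.0, 78.0], 0.38)]
{'time': 1.2, 'qpos': array([-1.41230383e+00,  1.80806878e-01,  1.60701180e+00,  1.26055179e-05,
        1.35381072e+00, -2.06320501e-01]), 'qvel': array([ 0.00167627, -
[... 415 characters left out ...]
e': array([ 0.04090728,  0.01362096, -0.02879288]), 'finger_gap': 1.0026472735950174}
{'intrinsics': array([[339.18254073,   0.        , 320.68055801],
       [  0.        , 339.18254073, 197.8471466 ],
       [  0.        ,   0.        ,   1.        ]]), 'dist_coeffs': array([-0.01564183,  0.        ,  0.        ,  0.        ,  0.        ]), 'T_tool_cam': array([[-1.02615265e-04,  9.44627826e-01,  3.28143658e-01,
         8.42663681e+01],
       [ 9.99999971e-01,  1.68613972e-04, -1.72674946e-04,
         5.48516763e-01],
       [-2.18443165e-04,  3.28143631e-01, -9.44627816e-01,
        -1.25325617e+02],
       [ 0.00000000e+00,  0.00000000e+00,  0.00000000e+00,
         1.00000000e+00]])}
```

```bash
python3 - <<'E'
s=open('h.py').read()
s=s.replace("R=np.array(P['rotation'],float); t","R=Ro.from_euler('xyz',P['rotation']).as_matrix(); t").replace("        from scipy.spatial.transform import Rotation as Ro\n","").replace("import numpy as np, cv2","import numpy as np, cv2\nfrom scipy.spatial.transform import Rotation as Ro")
open('h.py','w').write(s)
E
python3 - <<'E'
from h import *
for c in ['scene','side']:
    print(c, w2pix(c,[[402,231,0],[402,231,145],[577,286,0],[402,-284,160]]).round().tolist())
E
```

```text
scene [[284.0, 306.0], [278.0, 273.0], [220.0, 285.0], [393.0, 151.0]]
side [[294.0, 195.0], [293.0, 158.0], [342.0, 186.0], [296.0, 250.0]]
```

View pics/scene0.png

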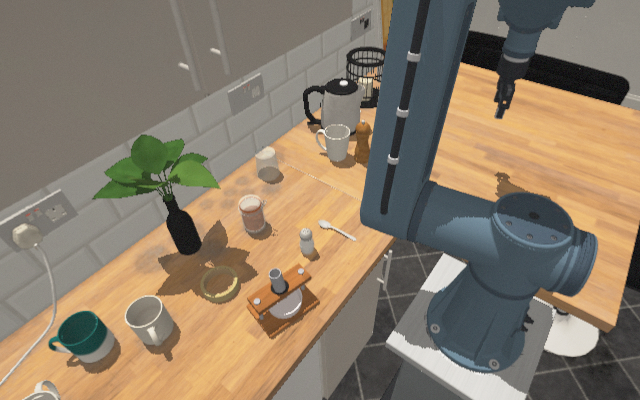

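View pics/side0.png

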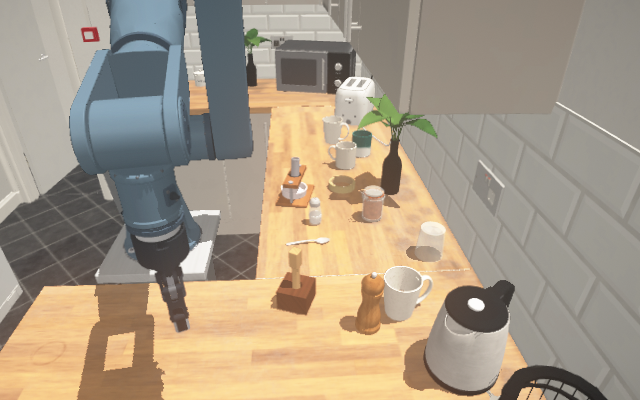

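```bash
python3 -m crank '[[0.0244,0.0316,0.008,0,0,0],[0.0244,0.0316,0.008,0,0,0],[0.0244,0.0316,0.008,0,0,0],[0.0244,0.0316,0.008,0,0,0],[0.0244,0.0316,0.008,0,0,0],[0.0244,0.0316,0.008,0,0,0],[0.0244,0.0316,0.008,0,0,0],[0.0244,0.0316,0.008,0,0,0]]' 1
python3 - <<'E'
from h import *
p,d,st=shot('wrist','w1')
print(st['time'],st['eef_pos'],st['orientation'],st['contact_force'],st['finger_gap'])
for t in ['pusher','block']:
    print(t,[(np.round(x['position'],1).tolist(),round(x['confidence'],2)) for x in env.spot_point('wrist',t)[:2]])
E
```

```text
time: 1.87
eef_pos: [398.4, -280.6, 311.7]
orientation: [-3.14, 0.001, 0.35]
contact_force: [0.4, -0.6, -0.4]
finger_gap: 1.0
1.8667 [ 398.38786103 -280.56869825  311.68995089] [-3.14009691e+00  8.91037882e-04  3.50043035e-01] [ 0.4293208  -0.57510006 -0.43020197] 0.999742554540725
pusher [([396.8, -282.2, 16.5], 0.76)]
block []
```

View pics/w1.png

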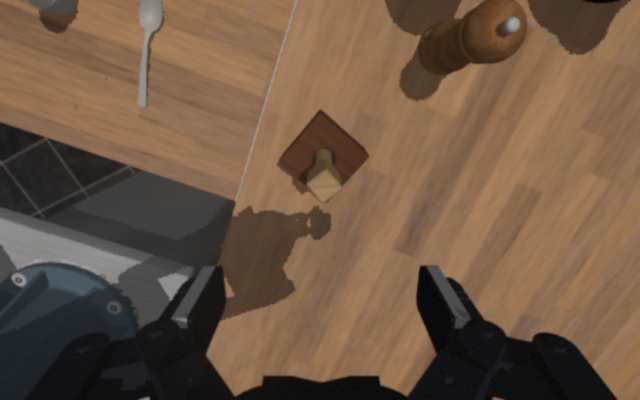

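```bash
python3 - <<'E'
from h import *
p=cv2.imread('pics/w1.png'); d=np.load('pics/w1.npy')
st=env.read_state()
v,u=np.mgrid[100:215,265:385]
W=pix2w('wrist',np.c_[u.ravel(),v.ravel()],d[100:215,265:385].ravel(),st)
for lo,hi in [(140,175),(45,65)]:
    m=(W[:,2]>lo)&(W[:,2]<hi); X=W[m]
    r=cv2.minAreaRect(X[:,:2].astype(np.float32)); print(len(X),X.mean(0).round(1),r)
cv2.imwrite('pics/w1c.png',cv2.resize(p[100:215,265:385],None,fx=5,fy=5,interpolation=2))
E
```

```text
883 [ 401.2 -282.9  157.7] ((399.07623291015625, -283.801513671875), (24.2694034576416, 24.195920944213867), 59.336124420166016)
3065 [ 408.3 -280.3   54.9] ((399.0318603515625, -283.94427490234375), (75.26155853271484, 75.3869857788086), 69.51686096191406)
```

View pics/w1c.png

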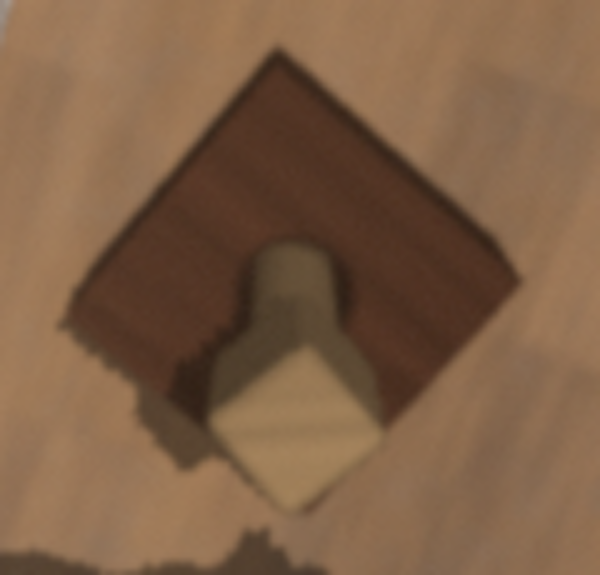

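```bash
python3 -m crank '[[0.001,-0.003,-0.012,0,0,0.118],[0,0,-0.015,0,0,0.118],[0,0,-0.015,0,0,0.118],[0,0,-0.015,0,0,0.118],[0,0,-0.015,0,0,0.118],[0,0,-0.015,0,0,0.1],[0,0,0,0,0,0]]' 1
python3 -c "
from h import *
st=env.read_state();print(st['eef_pos'],st['orientation'])"
```

```text
time: 2.6
eef_pos: [395.9, -289.8, 221.1]
orientation: [3.139, 0.001, 1.074]
contact_force: [0.3, 0.6, 0.7]
finger_gap: 1.001
[ 395.88698483 -289.83246546  221.13504625] [3.13945523e+00 6.45819621e-04 1.07384710e+00]
```

```bash
python3 -m crank '[[0.0032,0.0059,-0.01,0,0,-0.038],[0,0,0,0,0,0]]' 1
python3 -c "
from h import *
st=env.read_state();print(st['eef_pos'],st['orientation'])"
```

```text
time: 2.77
eef_pos: [397.1, -285.8, 210.2]
orientation: [-3.141, 0.001, 1.025]
contact_force: [-0.2, 1.1, -0.3]
finger_gap: 1.002
[ 397.13757204 -285.82539786  210.24899131] [-3.14120701e+00  7.44410469e-04  1.02537618e+00]
```

```bash
python3 -m crank '[[0.002,0.002,-0.02,0,0,0.01],[0,0,-0.02,0,0,0],[0,0,-0.015,0,0,0],[0,0,0,0,0,0]]' 1
python3 -c "
from h import *
st=env.read_state();print(st['eef_pos'],st['orientation'])"
```

```text
time: 3.1
eef_pos: [398.9, -289.3, 158.2]
orientation: [3.136, 0.004, 1.025]
contact_force: [-0.7, 0.3, -0.7]
finger_gap: 0.998
[ 398.91757151 -289.32981466  158.22643368] [3.13584255 0.00444268 1.02542966]
```

```bash
python3 -m crank '[[0,0.003,0,0,0,0.01],[0,0,0,0,0,0]]' 1; python3 -m crank '[[0,0,0,0,0,0]]' 1; python3 -m crank '[[0,0,0,0,0,0]]' 1
python3 -c "
from h import *
st=env.read_state();print(st['eef_pos'],st['orientation'])"
```

```text
time: 3.27
eef_pos: [398.7, -287.8, 159.9]
orientation: [3.135, 0.005, 1.033]
contact_force: [0.3, 0.1, 0.8]
finger_gap: 0.997
time: 3.35
eef_pos: [399.0, -288.7, 161.3]
orientation: [3.134, 0.006, 1.033]
contact_force: [0.3, -0.2, -0.1]
finger_gap: 1.001
time: 3.43
eef_pos: [399.4, -289.3, 162.5]
orientation: [3.132, 0.006, 1.032]
contact_force: [-0.0, 0.7, 0.4]
finger_gap: 1.001
[ 399.36403434 -289.30704249  162.48526286] [3.13191112 0.0064307  1.032129  ]
```

```bash
cat > g.py <<'E'
import sys
from h import *
def go(x,y,z,yaw):
    st=env.read_state(); p=np.array(st['eef_pos']); R=Ro.from_euler('xyz',st['orientation'])
    T=Ro.from_euler('xyz',[np.pi,0,yaw])
    print('t',round(st['time'],2),'p',p.round(1),'f',np.array(st['contact_force']).round(1),'m',np.array(st['wrist_torque']).round(2),'gap',round(st['finger_gap'],3))
    print('d mm',(np.array([x,y,z])-p).round(1),'rot',(T*R.inv()).as_rotvec().round(4))
if __name__=='__main__': go(*map(float,sys.argv[1:5]))
E
python3 g.py 399.1 -283.9 145 1.0357
```

```text
t 3.43 p [ 399.4 -289.3  162.5] f [-0.   0.7  0.4] m [ 0.02 -0.01 -0.03] gap 1.001
d mm [ -0.3   5.4 -17.5] rot [0.0105 0.005  0.0035]
```

```bash
python3 -m crank '[[-0.0005,0.006,-0.0,0.012,0.006,0.004],[-0.0003,0.001,-0.0015,0.002,0.001,0]]' 1;python3 g.py 399.1 -283.9 145 1.0357;  python3 -m crank '[[-0.0003,0.001,-0.0015,0.002,0.001,0]]' 1; python3 g.py 399.1 -283.9 145 1.0357
```

```text
time: 3.6
eef_pos: [399.3, -283.0, 163.1]
orientation: [-3.141, -0.001, 1.036]
contact_force: [-0.3, 0.4, -0.2]
finger_gap: 1.0
t 3.6 p [ 399.3 -283.   163.1] f [-0.3  0.4 -0.2] m [ 0.02 -0.01  0.05] gap 1.0
d mm [ -0.2  -0.9 -18.1] rot [-0.0017 -0.0001 -0.0003]
time: 3.68
eef_pos: [399.3, -282.0, 162.1]
orientation: [-3.14, -0.003, 1.036]
contact_force: [-0.0, -0.6, -0.6]
finger_gap: 1.0
t 3.68 p [ 399.3 -282.   162.1] f [-0.  -0.6 -0.6] m [ 0.01 -0.06  0.02] gap 1.0
d mm [ -0.2  -1.9 -17.1] rot [-0.0032 -0.0004 -0.0006]
```

```bash
python3 -m crank '[[0,-0.002,-0.009,-0.003,0,0],[0,0,-0.008,0,0,0]]' 1;python3 g.py 399.1 -283.9 145 1.0357;  python3 -m crank '[[0,0,0,0,0,0]]' 1; python3 g.py 399.1 -283.9 145 1.0357
```

```text
time: 3.85
eef_pos: [400.3, -284.7, 145.8]
orientation: [3.138, 0.001, 1.037]
contact_force: [-0.5, -0.3, 0.3]
finger_gap: 0.998
t 3.85 p [ 400.3 -284.7  145.8] f [-0.5 -0.3  0.3] m [-0.04 -0.04  0.01] gap 0.998
d mm [-1.2  0.8 -0.8] rot [ 0.0028  0.002  -0.0012]
time: 3.93
eef_pos: [399.5, -283.9, 143.8]
orientation: [3.141, 0.001, 1.037]
contact_force: [-0.5, 0.0, -0.8]
finger_gap: 1.005
t 3.93 p [ 399.5 -283.9  143.8] f [-0.5  0.  -0.8] m [-0.01  0.06  0.03] gap 1.005
d mm [-0.4 -0.   1.2] rot [ 0.0007  0.0001 -0.0013]
```

```bash
python3 -m crank '[[-0.0003,0,0.001,0,0,0],[0,0,0,0,0,0],[0,0,0,0,0,0],[0,0,0,0,0,0]]' 0 80;python3 g.py 399.1 -283.9 145 1.0357;  python3 -m crank '[[0,0,0,0,0,0],[0,0,0,0,0,0],[0,0,0,0,0,0]]'; python3 g.py 399.1 -283.9 145 1.0357
```

```text
time: 4.27
eef_pos: [398.5, -283.2, 143.2]
orientation: [-3.139, -0.0, 1.037]
contact_force: [0.3, 0.5, -0.2]
finger_gap: 0.457
t 4.27 p [ 398.5 -283.2  143.2] f [ 0.3  0.5 -0.2] m [-0.06 -0.01 -0.03] gap 0.457
d mm [ 0.6 -0.7  1.8] rot [-0.0018 -0.0021 -0.0011]
time: 4.52
eef_pos: [398.7, -283.5, 143.7]
orientation: [-3.14, -0.0, 1.037]
contact_force: [-0.1, -0.1, -0.9]
finger_gap: 0.269
t 4.52 p [ 398.7 -283.5  143.7] f [-0.1 -0.1 -0.9] m [-0.04 -0.01  0.04] gap 0.269
d mm [ 0.4 -0.4  1.3] rot [-0.001  -0.0015 -0.0011]
```

```bash
python3 -m crank '[[0,0,0,0,0,0],[0,0,0,0,0,0]]'; python3 g.py 399.1 -283.9 145 1.0357; python3 -m crank '[[0,0,0.01,0,0,0],[0,0,0.015,0,0,0],[0,0,0.02,0,0,0],[0,0,0.02,0,0,0],[0,0,0.005,0,0,0],[0,0,0,0,0,0]]'; python3 g.py 399.1 -283.9 200 1.0357
python3 - <<'E'
from h import *
shot('side','s2')
p=cv2.imread('pics/s2.png'); cv2.imwrite('pics/s2c.png',cv2.resize(p[200:340,230:370],None,fx=4,fy=4))
print([(np.round(x['position'],1).tolist(),round(x['confidence'],2)) for x in env.spot_point('side','pusher')[:2]])
E
```

```text
time: 4.68
eef_pos: [398.6, -283.4, 143.6]
orientation: [-3.14, -0.0, 1.037]
contact_force: [-0.2, -0.4, -1.3]
finger_gap: 0.267
t 4.68 p [ 398.6 -283.4  143.6] f [-0.2 -0.4 -1.3] m [ 0.01 -0.01 -0.03] gap 0.267
d mm [ 0.5 -0.5  1.4] rot [-0.0012 -0.0016 -0.0011]
time: 5.18
eef_pos: [397.9, -282.6, 217.7]
orientation: [-3.138, -0.001, 1.037]
contact_force: [0.5, 0.7, -1.0]
finger_gap: 0.268
t 5.18 p [ 397.9 -282.6  217.7] f [ 0.5  0.7 -1. ] m [-0.    0.06  0.05] gap 0.268
d mm [  1.2  -1.3 -17.7] rot [-0.0024 -0.0026 -0.001 ]
[([399.4, -285.1, 85.8], 0.7)]
```

View pics/s2c.png

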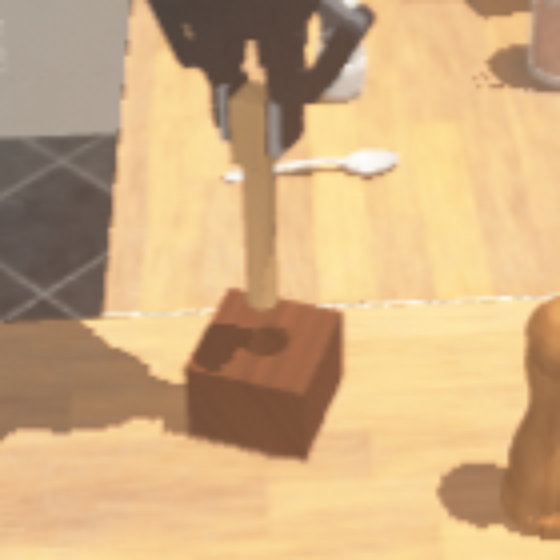

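```bash
python3 -m crank '[[0,0.005,0.03,0,0,0],[0,0.02,0.035,0,0,0],[0,0.035,0.02,0,0,0],[0,0.038,0.01,0,0,0],[0,0.038,0.003,0,0,0],[0,0.038,0,0,0,0],[0,0.038,0,0,0,0],[0,0.038,0,0,0,0]]'; python3 g.py 400 150 330 1.0357
```

```text
time: 5.95
eef_pos: [391.7, -26.3, 307.3]
orientation: [-3.12, -0.005, 1.022]
contact_force: [1.5, 0.0, -1.0]
finger_gap: 0.272
t 5.95 p [391.7 -26.3 307.3] f [ 1.5  0.  -1. ] m [-0.02 -0.08 -0.04] gap 0.272
d mm [  8.3 176.3  22.7] rot [-0.015  -0.0159  0.0132]
```

```bash
python3 -m crank '[[0.002,0.038,0.005,-0.008,-0.008,0.005],[0.002,0.038,0.005,-0.004,-0.004,0.002],[0.002,0.038,0.005,0,0,0],[0.001,0.03,0.004,0,0,0],[0.001,0.012,0,0,0,0],[0,0,0,0,0,0]]'; python3 g.py 400 150 330 1.0357
python3 - <<'E'
from h import *
p,d,st=shot('wrist','w3')
for t in ['mouth_upright','stand','swivel','dish']:
    print(t,[(np.round(x['position'],1).tolist(),round(x['confidence'],2)) for x in env.spot_point('wrist',t)[:2]])
np.save('pics/w3st.npy',np.r_[st['eef_pos'],st['orientation']])
E
```

```text
time: 6.45
eef_pos: [393.4, 143.8, 319.2]
orientation: [-3.126, 0.002, 1.036]
contact_force: [-0.2, -0.5, -1.7]
finger_gap: 0.27
t 6.45 p [393.4 143.8 319.2] f [-0.2 -0.5 -1.7] m [-0.06 -0.    0.03] gap 0.27
d mm [ 6.6  6.2 10.8] rot [-0.0064 -0.0147 -0.0005]
mouth_upright [([401.8, 231.9, 146.2], 0.74)]
stand [([403.4, 231.3, 1.1], 0.88)]
swivel [([407.1, 232.4, 86.0], 0.84)]
dish []
```

View pics/w3.png

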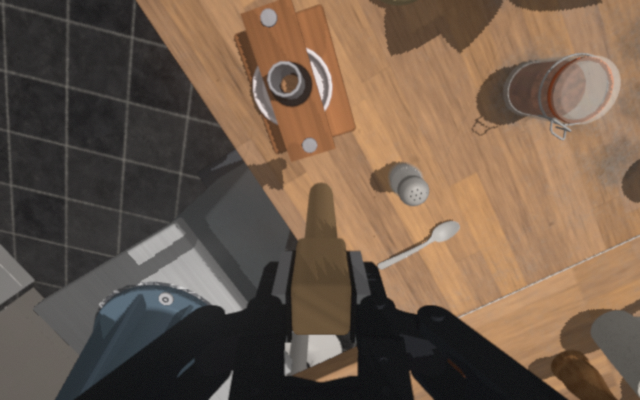

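```bash
python3 - <<'E'
from h import *
s=np.load('pics/w3st.npy'); st=dict(eef_pos=s[:3],orientation=s[3:])
p=cv2.imread('pics/w3.png'); d=np.load('pics/w3.npy')
u0,u1,v0,v1=225,370,0,180
v,u=np.mgrid[v0:v1,u0:u1]
W=pix2w('wrist',np.c_[u.ravel(),v.ravel()],d[v0:v1,u0:u1].ravel(),st)
ok=(d[v0:v1,u0:u1].ravel()>0)
for lo,hi,n in [(120,165,'tube'),(80,89.5,'bridge'),(80,100,'bridge+caps'),(8,16,'foot')]:
    m=ok&(W[:,2]>lo)&(W[:,2]<hi)&(W[:,1]>120); X=W[m]
    r=cv2.minAreaRect(X[:,:2].astype(np.float32)); print(n,len(X),X.mean(0).round(1),np.round(r[0],1),np.round(r[1],1),round(r[2],1))
H=W[:,2].reshape(v1-v0,-1)
print(pix2w('wrist',[[268,17],[309,146]],[d[17,268],d[146,309]],st).round(1))
c=cv2.resize(p[40:120,245:335],None,fx=7,fy=7,interpolation=2); cv2.imwrite('pics/w3c.png',c)
np.set_printoptions(linewidth=250)
print(H[60:105:3,264-225:310-225:3].round(0).astype(int))
E
```

```text
tube 509 [407.  234.4 139.5] [407.2 233. ] [28.6 28.3] 59.5
bridge 6523 [406.1 233.6  86.5] [404.3 230. ] [150.3  50.4] 76.6
bridge+caps 7138 [406.1 234.   86.9] [404.3 230. ] [150.3  50.4] 76.6
foot 3844 [421.6 231.8  11.5] [404.3 230. ] [149.3 110.2] 76.6
[[419.2 290.8  92. ]
 [389.4 167.7  92.7]]
[[ 85  86  86  87  86  88  86  87  86  87  87  88  87  86  86  76]
 [ 87  87  85  87 143 144 144 144 143  82  81  86  86  87  88  89]
 [ 86  87  88 144 143 138 132 132 135 142 145  83  81  87  88  86]
 [ 87  86 144 142 132 123 118 110 111 114 139 145  85  83  86  86]
 [ 87  86 144 136 124 112 103  92  85  86  95 145  84  83  83  88]
 [ 88  86 145 129 114 100  85  74  87  87  81  79 144  84  86  86]
 [ 87 147 143 125 107  90  73  90  91  90  90  87 144  83  85  83]
 [ 88 145 141 124 104  84  88  90  89  90  90  89 144 103  85  82]
 [ 88  87 146 128 102  81  90  91  89  91  89  89 145 108  85  85]
 [ 15  86 145 134 111  85  90  90  89  91  90 146 134 103  86  85]
 [ 16  86  83 146 130  93  87  91  90  90 145 144 122  89  85  83]
 [ 16  87  87  84 146 145  86  88  89 146 145 127 107  84  86  83]
 [ 17  17  86  82  85  85 145 146 146 142 125  91  85  84  85  86]
 [ 19  17  87  87  83  87  86  85  84  84  86  85  85  84  82  86]
 [ 22  17  88  87  87  85  84  85  86  86  87  85  84  85  87  87]]
```

View pics/w3c.png

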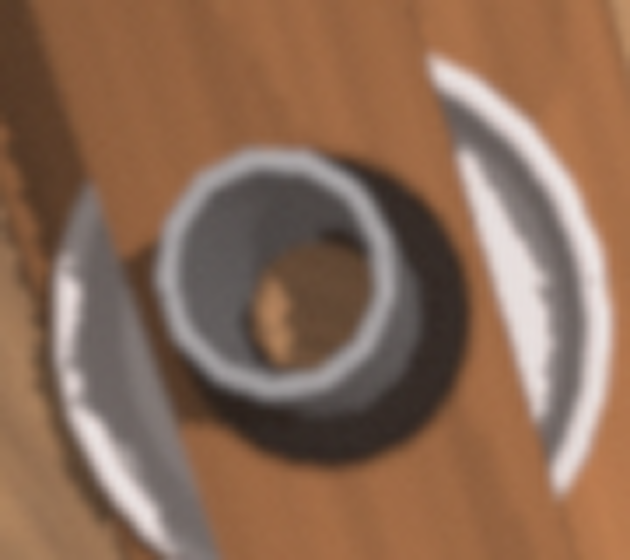

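```bash
python3 - <<'E'
from h import *
from scipy.optimize import least_squares
s=np.load('pics/w3st.npy'); st=dict(eef_pos=s[:3],orientation=s[3:])
d=np.load('pics/w3.npy')
u0,u1,v0,v1=255,320,50,110
v,u=np.mgrid[v0:v1,u0:u1]
W=pix2w('wrist',np.c_[u.ravel(),v.ravel()],d[v0:v1,u0:u1].ravel(),st)
X=W[W[:,2]>142.3]
A=np.c_[X[:,:2]-X[:,:2].mean(0),np.ones(len(X))]; c=np.linalg.lstsq(A,X[:,2],rcond=None)[0]; print('slope',c,len(X))
f=lambda q:np.hypot(X[:,0]-q[0],X[:,1]-q[1])-q[2]
r=least_squares(f,[407,233,13],loss='soft_l1'); print(r.x, np.abs(r.fun).mean())
# outer tube axis: all points in mantle outside
E
```

```text
slope [  2.88125871  -1.64121053 157.88963447] 315
[407.69683435 233.46458495  13.12018573] 1.605612506808916
```

```bash
python3 - <<'E'
from h import *
from scipy.optimize import least_squares
s=np.load('pics/w3st.npy'); st=dict(eef_pos=s[:3],orientation=s[3:])
d=np.load('pics/w3.npy')
u0,u1,v0,v1=255,320,50,110
v,u=np.mgrid[v0:v1,u0:u1]
W=pix2w('wrist',np.c_[u.ravel(),v.ravel()],d[v0:v1,u0:u1].ravel(),st)
X=W[(W[:,2]>142)&(W[:,2]<150)&(np.hypot(W[:,0]-407,W[:,1]-233)<20)]
A=np.c_[X[:,:2]-X[:,:2].mean(0),np.ones(len(X))]; c=np.linalg.lstsq(A,X[:,2],rcond=None)[0]; print('slope',c,len(X))
f=lambda q:np.hypot(X[:,0]-q[0],X[:,1]-q[1])-q[2]
r=least_squares(f,[407,233,13],loss='soft_l1'); print(r.x, np.abs(r.fun).mean(), X.min(0),X.max(0))
E
```

```text
slope [-4.91851629e-02 -7.10148472e-02  1.44518893e+02] 307
[407.58625955 233.52557651  13.03827526] 0.6358038171885793 [393.38477641 219.09059022 142.03730391] [421.4730863  247.87137854 147.47788134]
```

```bash
cat > g.py <<'E'
import sys
from h import *
OFF=np.array([-0.2,0,133.7])
def tip(st):
    R=Ro.from_euler('xyz',st['orientation']); return R.apply(OFF)+np.array(st['eef_pos'])
def go(x,y,z,yaw):
    st=env.read_state(); p=np.array(st['eef_pos']); R=Ro.from_euler('xyz',st['orientation'])
    T=Ro.from_euler('xyz',[np.pi,0,yaw])
    tp=tip(st); tgt=np.array([x,y,z])-T.apply(OFF)
    print('t',round(st['time'],2),'TIP',tp.round(1),'f',np.array(st['contact_force']).round(1),'m',np.array(st['wrist_torque']).round(2),'gap',round(st['finger_gap'],3))
    print('tcp shift mm',(tgt-p).round(1),'rot',(T*R.inv()).as_rotvec().round(4))
if __name__=='__main__': go(*map(float,sys.argv[1:5]))
E
python3 - <<'E'
from h import *
import g
s=np.load('pics/w3st.npy'); st=dict(eef_pos=s[:3],orientation=s[3:])
R=Ro.from_euler('xyz',st['orientation'])
a=np.linspace(0,2*np.pi,40)
C=lambda r,z:R.apply(np.c_[r*np.cos(a)-0.2,r*np.sin(a),np.full(40,z)])+st['eef_pos']
p=cv2.imread('pics/w3.png')
p=cv2.resize(p,None,fx=4,fy=4,interpolation=2)
for r,z in[(9.5,132.7),(9.5,60),(9.5,28.7)]:
    q=w2pix('wrist',C(r,z),st)*4+1.5
    cv2.polylines(p,[q.round().astype(np.int32)],True,(0,0,255),1)
cv2.imwrite('pics/w3d.png',p[680:1280,1080:1560])
E
```

```text
(no output)
```

View pics/w3d.png

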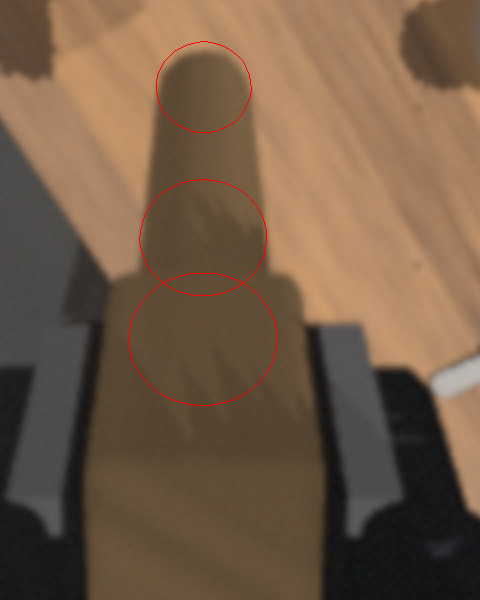

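```bash
python3 - <<'E'
from h import *
from scipy.optimize import least_squares
s=np.load('pics/w3st.npy'); st=dict(eef_pos=s[:3],orientation=s[3:])
R=Ro.from_euler('xyz',st['orientation'])
d=np.load('pics/w3.npy')
u0,u1,v0,v1=295,350,175,245
v,u=np.mgrid[v0:v1,u0:u1]
W=pix2w('wrist',np.c_[u.ravel(),v.ravel()],d[v0:v1,u0:u1].ravel(),st)
L=R.inv().apply(W-st['eef_pos'])
X=L[(L[:,2]<150)&(L[:,2]>45)&(np.hypot(L[:,0],L[:,1])<25)]
print(len(X),'zmax pct',np.percentile(X[:,2],[90,98,99.5]))
# cylinder: axis x=a+b z, y=c+e z
f=lambda q:np.hypot(X[:,0]-q[0]-q[1]*(X[:,2]-90),X[:,1]-q[2]-q[3]*(X[:,2]-90))-9.5
r=least_squares(f,[0,0,0,0],loss='soft_l1'); print(r.x,np.abs(r.fun).mean()); q=r.x
print('tip off',q[0]+q[1]*43.7,q[2]+q[3]*43.7)
E
```

```text
1211 zmax pct [117.91271988 128.55680999 130.87950499]
[-1.36111099e+00 -8.48599781e-04  3.59510838e-02 -1.08393065e-03] 0.17358051870486532
tip off -1.398194797303311 -0.011416685570850155
```

```bash
sed -i 's/OFF=.*/OFF=np.array([-1.4,0,133.2])/' g.py; python3 g.py 407.4 233.4 170 1.0357;  python3 -m crank '[[0.006,0.03,0,-0.006,-0.015,0],[0.005,0.03,0,0,0,0],[0.003,0.025,0,0,0,0],[0,0.004,0,0,0,0],[0,0,0,0,0,0]]'; python3 g.py 407.4 233.4 160 1.0357
```

```text
t 6.7 TIP [391.7 139.8 186.7] f [ 0.2 -0.2 -1.3] m [ 0.    0.03 -0.09] gap 0.272
tcp shift mm [ 13.9  94.3 -16.7] rot [-0.0052 -0.0135  0.0052]
time: 7.12
eef_pos: [411.3, 224.6, 319.2]
orientation: [3.138, 0.001, 1.014]
contact_force: [-0.6, -0.8, -1.0]
finger_gap: 0.266
t 7.12 TIP [410.9 222.9 186. ] f [-0.6 -0.8 -1. ] m [-0.04  0.05 -0.07] gap 0.266
tcp shift mm [ -3.2  10.1 -26. ] rot [0.0032 0.0025 0.0221]
```

```bash
python3 -m crank '[[-0.003,0.010,-0.012,0.003,0.002,0.02],[0,0,-0.008,0,0,0],[0,0,0,0,0,0]]'; python3 g.py 407.4 233.4 155 1.0357;python3 -m crank '[[0,0,0,0,0,0],[0,0,0,0,0,0]]'; python3 g.py 407.4 233.4 155 1.0357
```

```text
time: 7.37
eef_pos: [408.7, 232.1, 297.1]
orientation: [3.141, 0.001, 1.032]
contact_force: [0.2, -0.7, -2.1]
finger_gap: 0.272
t 7.37 TIP [408.  230.8 163.9] f [ 0.2 -0.7 -2.1] m [ 0.04 -0.03  0.03] gap 0.272
tcp shift mm [-0.6  2.5 -8.9] rot [0.001  0.0003 0.0038]
time: 7.53
eef_pos: [408.0, 230.6, 295.6]
orientation: [-3.141, 0.003, 1.03]
contact_force: [0.2, -1.1, -1.0]
finger_gap: 0.271
t 7.53 TIP [407.  229.1 162.4] f [ 0.2 -1.1 -1. ] m [ 0.06  0.01 -0.04] gap 0.271
tcp shift mm [ 0.1  4.1 -7.4] rot [ 0.0021 -0.0022  0.0055]
```

```bash
python3 -m crank '[[0,0.0045,-0.004,0.002,-0.002,0.005],[0,0.0005,-0.001,0,0,0]]'; python3 g.py 407.4 233.4 152 1.0357;python3 -m crank '[[0,0,0,0,0,0]]'; python3 g.py 407.4 233.4 152 1.0357; 
python3 - <<'E'
from h import *
p,d,st=shot('wrist','w4'); np.save('pics/w4st.npy',np.r_[st['eef_pos'],st['orientation']])
cv2.imwrite('pics/w4c.png',cv2.resize(cv2.imread('pics/w4.png')[100:300,220:420],None,fx=3,fy=3,interpolation=2))
shot('scene','sc4'); cv2.imwrite('pics/sc4c.png',cv2.resize(cv2.imread('pics/sc4.png')[220:330,220:350],None,fx=5,fy=5,interpolation=2))
E
```

```text
time: 7.7
eef_pos: [408.4, 235.0, 290.7]
orientation: [3.141, -0.001, 1.034]
contact_force: [0.4, -0.5, -1.4]
finger_gap: 0.27
t 7.7 TIP [407.8 233.8 157.5] f [ 0.4 -0.5 -1.4] m [ 0.01  0.   -0.04] gap 0.27
tcp shift mm [-0.3 -0.4 -5.5] rot [-0.0001  0.0008  0.0019]
time: 7.78
eef_pos: [408.4, 235.0, 290.5]
orientation: [3.141, -0.001, 1.034]
contact_force: [0.0, -0.4, -1.6]
finger_gap: 0.27
t 7.78 TIP [407.8 233.8 157.3] f [ 0.  -0.4 -1.6] m [ 0.02 -0.    0.01] gap 0.27
tcp shift mm [-0.3 -0.4 -5.3] rot [-0.0001  0.0009  0.0019]
```

View pics/w4c.png

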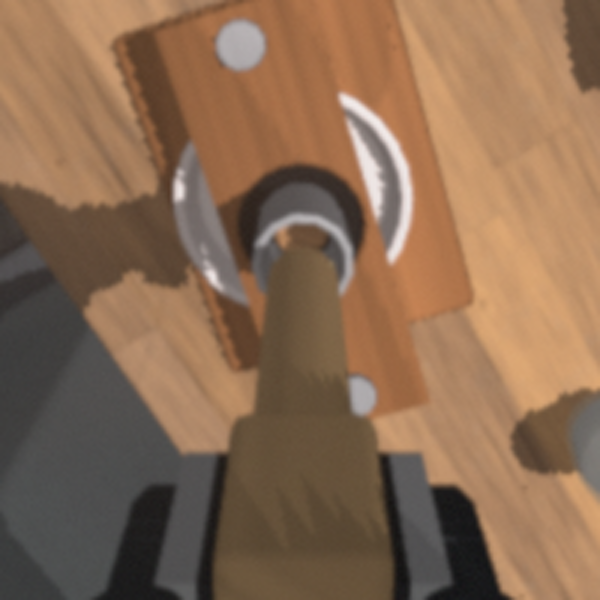

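View pics/sc4c.png

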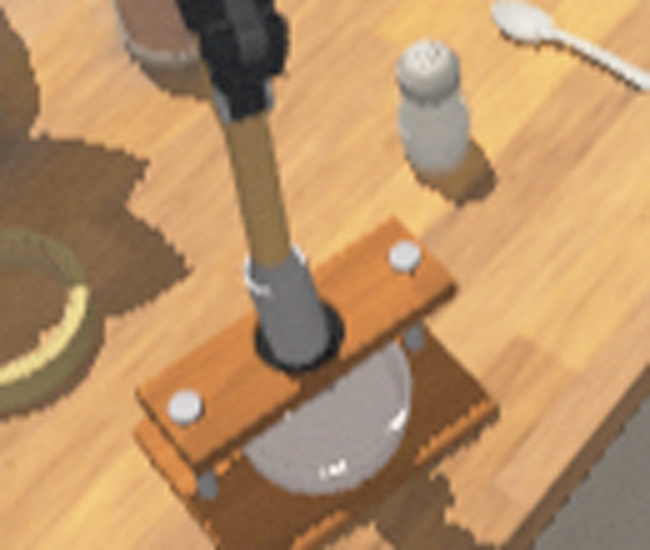

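```bash
python3 - <<'E'
from h import *
from scipy.optimize import least_squares
s=np.load('pics/w4st.npy'); st=dict(eef_pos=s[:3],orientation=s[3:])
R=Ro.from_euler('xyz',st['orientation'])
d=np.load('pics/w4.npy')
u0,u1,v0,v1=290,350,160,245
v,u=np.mgrid[v0:v1,u0:u1]
W=pix2w('wrist',np.c_[u.ravel(),v.ravel()],d[v0:v1,u0:u1].ravel(),st)
X=W[(W[:,2]<230)&(W[:,2]>165)&(np.hypot(W[:,0]-407,W[:,1]-234)<20)]
f=lambda q:np.hypot(X[:,0]-q[0]-q[1]*(X[:,2]-157),X[:,1]-q[2]-q[3]*(X[:,2]-157))-9.5
r=least_squares(f,[407,0,234,0],loss='soft_l1'); print(len(X),'rod at tip',r.x)
Y=W[(W[:,2]>142)&(W[:,2]<149)&(np.hypot(W[:,0]-407,W[:,1]-233)<17)]
f=lambda q:np.hypot(Y[:,0]-q[0],Y[:,1]-q[1])-13.25
r=least_squares(f,[407,233],loss='soft_l1'); print(len(Y),Y.min(0),Y.max(0),'mouth',r.x,np.abs(r.fun).mean())
E
```

```text
835 rod at tip [ 4.07799734e+02 -6.58280681e-05  2.33833358e+02 -6.00440304e-04]
199 [393.67254033 221.57936333 142.00446346] [421.8379023  248.42832048 146.486558  ] mouth [407.85581237 234.13966249] 0.6224151550086973
```

```bash
python3 -m crank '[[0,0,-0.004,0,0,0],[0,0,-0.004,0,0,0],[0,0,-0.003,0,0,0]]'; python3 g.py 407.4 233.4 138 1.0357;python3 -m crank '[[0,0,0,0,0,0]]'; python3 g.py 407.4 233.4 138 1.0357
```

```text
time: 8.13
eef_pos: [409.0, 235.3, 280.0]
orientation: [3.139, -0.002, 1.034]
contact_force: [0.9, 0.0, -0.8]
finger_gap: 0.268
t 8.13 TIP [408.8 234.1 146.8] f [ 0.9  0.  -0.8] m [0.01 0.03 0.04] gap 0.268
tcp shift mm [-0.9 -0.7 -8.8] rot [-0.0007  0.0033  0.0015]
time: 8.22
eef_pos: [408.6, 235.2, 279.1]
orientation: [3.14, -0.001, 1.034]
contact_force: [-0.1, -0.3, -0.9]
finger_gap: 0.271
t 8.22 TIP [408.2 234.  145.9] f [-0.1 -0.3 -0.9] m [-0.01  0.01  0.01] gap 0.271
tcp shift mm [-0.5 -0.6 -7.9] rot [-0.0003  0.0021  0.0015]
```

```bash
python3 -m crank '[[-0.0007,-0.0005,-0.004,0,0.002,0],[0,0,-0.004,0,0,0],[0,0,0,0,0,0]]'; python3 g.py 406.7 232.7 132 1.0357;python3 -m crank '[[0,0,0,0,0,0]]'; python3 g.py 406.7 232.7 132 1.0357
```

```text
time: 8.47
eef_pos: [407.7, 234.6, 270.1]
orientation: [-3.141, 0.0, 1.034]
contact_force: [0.2, 0.4, -1.8]
finger_gap: 0.269
t 8.47 TIP [407.  233.4 136.9] f [ 0.2  0.4 -1.8] m [0.02 0.   0.04] gap 0.269
tcp shift mm [-0.3 -0.7 -4.9] rot [-0.0002 -0.0005  0.0014]
time: 8.55
eef_pos: [407.6, 234.5, 269.8]
orientation: [-3.141, 0.0, 1.034]
contact_force: [-0.3, 0.3, -1.4]
finger_gap: 0.272
t 8.55 TIP [406.8 233.3 136.6] f [-0.3  0.3 -1.4] m [-0.01  0.01 -0.02] gap 0.272
tcp shift mm [-0.2 -0.6 -4.6] rot [-0.0001 -0.001   0.0014]
```

```bash
python3 -m crank '[[-0.0003,-0.0006,-0.005,0,0,0],[-0.0003,-0.0003,-0.005,0,0,0],[-0.0003,-0.0003,-0.004,0,0,0],[0,0,0,0,0,0]]'; python3 g.py 405.5 231.3 120 1.0357
```

```text
time: 8.88
eef_pos: [406.7, 233.2, 254.5]
orientation: [-3.141, 0.0, 1.034]
contact_force: [-0.2, -0.1, -1.5]
finger_gap: 0.265
t 8.88 TIP [405.9 232.  121.3] f [-0.2 -0.1 -1.5] m [-0.01  0.01  0.02] gap 0.265
tcp shift mm [-0.5 -0.7 -1.3] rot [-0.0001 -0.0006  0.0014]
```

```bash
python3 -m crank '[[-0.0008,-0.0008,-0.004,0,0,0],[-0.0005,-0.0005,-0.004,0,0,0],[-0.0003,-0.0003,-0.004,0,0,0],[0,0,0,0,0,0]]'; python3 g.py 404.3 230 105 1.0357
```

```text
time: 9.22
eef_pos: [406.2, 232.1, 242.0]
orientation: [3.14, -0.003, 1.034]
contact_force: [1.2, 1.2, -0.8]
finger_gap: 0.272
t 9.22 TIP [405.8 231.2 108.8] f [ 1.2  1.2 -0.8] m [ 0.29 -0.25  0.  ] gap 0.272
tcp shift mm [-1.1 -0.9 -3.8] rot [-0.0022  0.0029  0.0015]
```

```bash
python3 -m crank '[[-0.0015,-0.0015,0,0,0.003,0],[-0.001,-0.001,0,0,0,0],[-0.001,-0.001,0,0,0,0],[0,0,0,0,0,0]]'; python3 g.py 404.3 230 105 1.0357
```

```text
time: 9.55
eef_pos: [403.7, 228.9, 242.5]
orientation: [3.141, -0.005, 1.034]
contact_force: [1.3, 0.8, -2.9]
finger_gap: 0.266
t 9.55 TIP [403.4 228.2 109.3] f [ 1.3  0.8 -2.9] m [ 0.37 -0.38 -0.03] gap 0.266
tcp shift mm [ 1.3  2.3 -4.3] rot [-0.0038  0.0032  0.0016]
```

```bash
python3 -m crank '[[0.0008,0.0012,-0.004,-0.002,0.003,0],[0,0,-0.004,0,0,0],[0,0,0,0,0,0]]'; python3 g.py 404.3 230 98 1.0357
```

```text
time: 9.8
eef_pos: [403.9, 229.6, 233.9]
orientation: [-3.14, 0.0, 1.034]
contact_force: [2.4, 1.5, -0.7]
finger_gap: 0.268
t 9.8 TIP [403.  228.4 100.7] f [ 2.4  1.5 -0.7] m [ 0.25 -0.48  0.03] gap 0.268
tcp shift mm [ 1.1  1.6 -2.7] rot [-0.0003 -0.0014  0.0017]
```

```bash
python3 - <<'E'
from h import *
p,d,st=shot('wrist','w5'); np.save('pics/w5st.npy',np.r_[st['eef_pos'],st['orientation']])
cv2.imwrite('pics/w5c.png',cv2.resize(cv2.imread('pics/w5.png')[100:300,220:420],None,fx=3,fy=3,interpolation=2))
shot('scene','sc5'); cv2.imwrite('pics/sc5c.png',cv2.resize(cv2.imread('pics/sc5.png')[220:330,220:350],None,fx=5,fy=5,interpolation=2))
E
```

```text
(no output)
```

View pics/w5c.png

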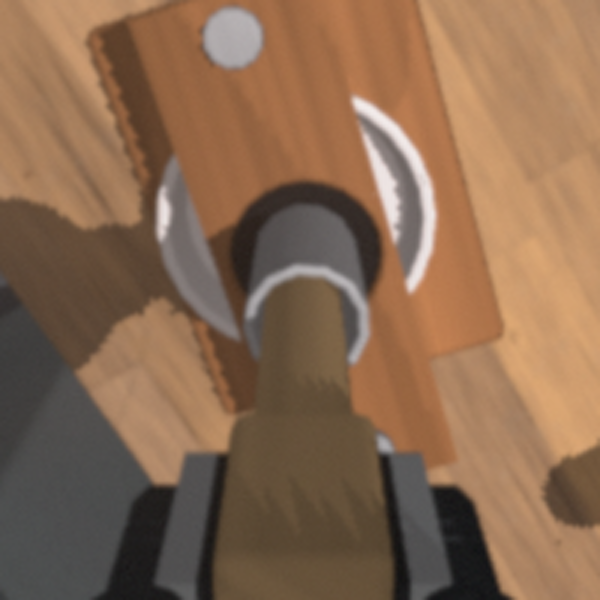

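View pics/sc5c.png

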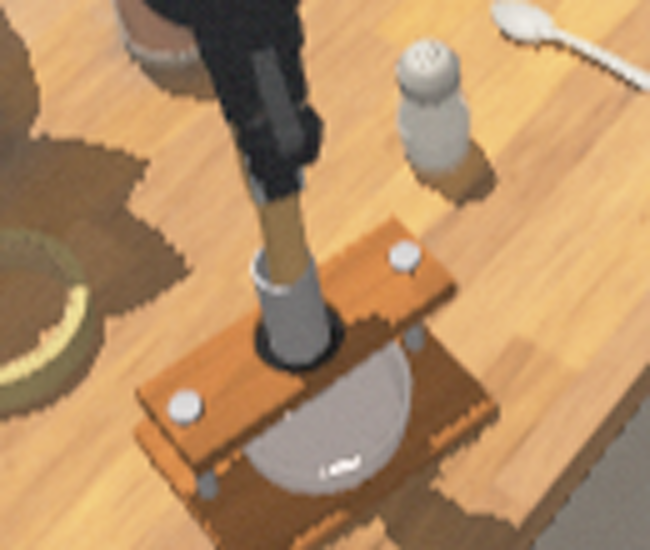

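```bash
cat > m.py <<'E'
import sys
from h import *
from scipy.optimize import least_squares
n=sys.argv[1]
s=np.load(f'pics/{n}st.npy'); st=dict(eef_pos=s[:3],orientation=s[3:])
d=np.load(f'pics/{n}.npy')
v,u=np.mgrid[0:400,0:640]
W=pix2w('wrist',np.c_[u.ravel(),v.ravel()],np.where(d>0,d,9999).ravel(),st)
W=W[np.hypot(W[:,0]-404,W[:,1]-230)<110]
rr=np.hypot(W[:,0]-404.3,W[:,1]-230)
zr=float(sys.argv[2]) if len(sys.argv)>2 else 160
X=W[(W[:,2]<zr+40)&(W[:,2]>152)&(rr<16)]
f=lambda q:np.hypot(X[:,0]-q[0]-q[1]*(X[:,2]-145),X[:,1]-q[2]-q[3]*(X[:,2]-145))-9.5
r=least_squares(f,[404,0,230,0],loss='soft_l1'); print(len(X),'rod at 145',r.x.round(4),np.abs(r.fun).mean().round(2))
Y=W[(W[:,2]>142)&(W[:,2]<149)&(rr<19)&(np.hypot(W[:,0]-r.x[0],W[:,1]-r.x[2])>10.3)]
g=least_squares(lambda q:np.hypot(Y[:,0]-q[0],Y[:,1]-q[1])-13.25,[404,230],loss='soft_l1'); print(len(Y),'mouth',g.x.round(2),Y[:,2].mean(),np.abs(g.fun).mean().round(2))
B=W[(W[:,2]>84)&(W[:,2]<95)]; b=cv2.minAreaRect(B[:,:2].astype(np.float32)); print('bridge',np.round(b[0],1),np.round(b[1],1),b[2])
E
python3 m.py w5 155
```

```text
827 rod at 145 [ 4.032296e+02  1.000000e-03  2.285609e+02 -2.700000e-03] 0.18
329 mouth [405.63 231.26] 144.10669189429112 0.66
bridge [404.6 229.8] [150.1  50.2] 76.61918640136719
```

```bash
python3 -m crank '[[0.0005,0.0007,-0.003,0,-0.001,0],[0,0,-0.003,0,0,0],[0,0,-0.001,0,0,0]]'; python3 g.py 404.3 229.9 92 1.0357
```

```text
time: 10.15
eef_pos: [404.0, 230.2, 226.7]
orientation: [-3.14, 0.001, 1.034]
contact_force: [1.0, 0.5, -0.8]
finger_gap: 0.268
t 10.15 TIP [403.  228.9  93.5] f [ 1.   0.5 -0.8] m [ 0.08 -0.12  0.02] gap 0.268
tcp shift mm [ 1.1  0.9 -1.5] rot [ 0.0003 -0.0018  0.0015]
```

```bash
python3 -m crank '[[0.0003,0.0003,-0.002,0,-0.002,0],[0,0,-0.002,0,0,0],[0,0,-0.001,0,0,0]]'; python3 g.py 404 229.5 88 1.0357;  python3 -m crank '[[0,0,-0.0015,0,0,0],[0,0,-0.0015,0,0,0]]'; python3 g.py 404 229.5 86 1.0357
```

```text
time: 10.4
eef_pos: [404.3, 230.6, 221.2]
orientation: [3.141, -0.0, 1.034]
contact_force: [-0.3, 0.6, 2.9]
finger_gap: 0.27
t 10.4 TIP [403.6 229.4  88. ] f [-0.3  0.6  2.9] m [ 0.18 -0.02  0.04] gap 0.27
tcp shift mm [ 0.4  0.1 -0. ] rot [0.0002 0.0003 0.0015]
time: 10.57
eef_pos: [404.5, 230.9, 218.9]
orientation: [3.141, -0.001, 1.034]
contact_force: [-1.5, 0.4, 2.2]
finger_gap: 0.274
t 10.57 TIP [403.9 229.7  85.7] f [-1.5  0.4  2.2] m [-0.01  0.37  0.03] gap 0.274
tcp shift mm [ 0.2 -0.2  0.3] rot [-0.0003  0.001   0.0014]
```

```bash
for i in 1 2; do python3 -m crank '[[0,0,-0.0015,0,0,0],[0,0,-0.0015,0,0,0]]' >/dev/null; python3 g.py 404 229.5 82 1.0357; done
```

```text
t 10.73 TIP [403.8 229.7  82.7] f [-0.4  0.  -1.2] m [0.   0.03 0.02] gap 0.271
tcp shift mm [ 0.3 -0.1 -0.7] rot [-0.0002  0.0009  0.0013]
t 10.9 TIP [403.7 229.5  79.1] f [-0.8  0.5  2.5] m [ 0.05  0.18 -0.04] gap 0.271
tcp shift mm [ 0.4 -0.   2.9] rot [0.     0.0008 0.0014]
```

```bash
for i in 1 2; do python3 -m crank '[[0.0002,0,-0.0015,0,0,0],[0,0,-0.0015,0,0,0]]' >/dev/null; python3 g.py 404 229.5 76 1.0357; done
```

```text
t 11.07 TIP [404.  229.6  76.1] f [-1.6  0.5  5.5] m [-0.03  0.39 -0.01] gap 0.267
tcp shift mm [ 0.1 -0.1 -0.1] rot [-0.0001  0.0009  0.0013]
t 11.23 TIP [404.4 229.7  73.4] f [-1.7  0.4  3.5] m [-0.05  0.43  0.  ] gap 0.272
tcp shift mm [-0.3 -0.1  2.6] rot [-0.0002  0.0012  0.0013]
```

```bash
for i in 1 2; do python3 -m crank '[[-0.0002,0,-0.0015,0,0,0],[0,0,-0.0015,0,0,0]]' >/dev/null; python3 g.py 404 229.5 70 1.0357; done
python3 - <<'E'
from h import *
p,d,st=shot('wrist','w6'); np.save('pics/w6st.npy',np.r_[st['eef_pos'],st['orientation']])
shot('scene','sc6'); cv2.imwrite('pics/sc6c.png',cv2.resize(cv2.imread('pics/sc6.png')[220:330,220:350],None,fx=5,fy=5,interpolation=2))
E
python3 m.py w6 155
```

```text
t 11.4 TIP [404.4 229.6  70.2] f [-1.   0.6  3.7] m [-0.07  0.31 -0.02] gap 0.27
tcp shift mm [-0.2 -0.1 -0.2] rot [-0.0001  0.0016  0.0013]
t 11.57 TIP [404.3 229.6  66.9] f [-0.6 -1.   2.9] m [-0.07  0.26 -0.03] gap 0.267
tcp shift mm [-0.1 -0.1  3.1] rot [-0.0001  0.0019  0.0013]
1351 rod at 145 [4.002112e+02 3.127000e-01 2.230959e+02 5.194000e-01] 2.66
351 mouth [403.14 227.39] 143.78703658515258 2.17
bridge [406.  236.2] [137.2  50.2] 76.50700378417969
```

View pics/sc6c.png

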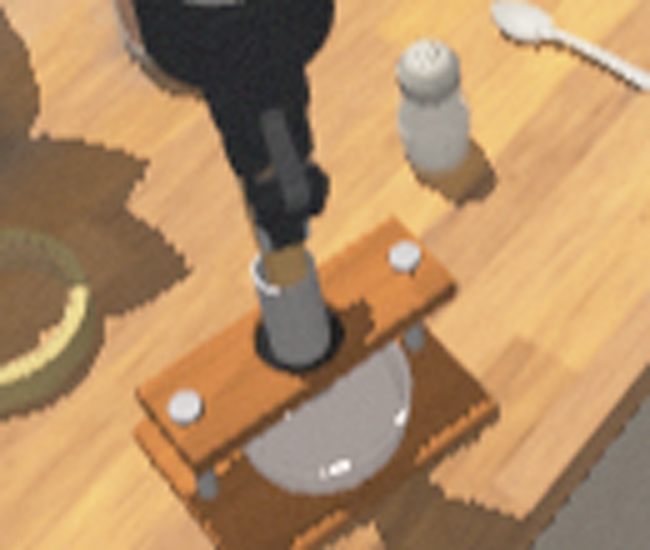

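```bash
for i in 1 2 3; do python3 -m crank '[[0,0.0002,-0.0015,0,0,0],[0,0,-0.0015,0,0.001,0]]' >/dev/null; python3 g.py 404.3 229.8 60 1.0357; done
```

```text
t 11.83 TIP [404.1 229.5  62.8] f [-0.3 -0.6 -1. ] m [-0.01 -0.25 -0.03] gap 0.268
tcp shift mm [ 0.3  0.3 -2.8] rot [0.0004 0.0007 0.0013]
t 12.0 TIP [404.1 229.5  59.1] f [1.  0.1 0.3] m [-0.1  -0.22 -0.02] gap 0.269
tcp shift mm [0.2 0.2 0.9] rot [ 0.0008 -0.0002  0.0014]
t 12.17 TIP [404.  229.5  55.5] f [ 1.7 -0.2 -0.8] m [-0.13 -0.25 -0.01] gap 0.27
tcp shift mm [0.1 0.2 4.5] rot [ 0.0011 -0.0012  0.0014]
```

```bash
for i in 1 2; do python3 -m crank '[[0.0002,0.0002,-0.0015,0.001,-0.001,0],[0,0,-0.0015,0,0,0]]' >/dev/null; python3 g.py 404.3 229.8 48 1.0357; done
python3 - <<'E'
from h import *
shot('scene','sc7'); 
print([(np.round(x['position'],1).tolist(),round(x['confidence'],2)) for x in env.spot_point('scene','cork')[:2]])
cv2.imwrite('pics/sc7c.png',cv2.resize(cv2.imread('pics/sc7.png')[220:330,220:350],None,fx=5,fy=5,interpolation=2))
shot('side','si7');
print([(np.round(x['position'],1).tolist(),round(x['confidence'],2)) for x in env.spot_point('side','cork')[:2]])
cv2.imwrite('pics/si7c.png',cv2.resize(cv2.imread('pics/si7.png')[140:220,260:350],None,fx=7,fy=7,interpolation=2))
E
```

```text
t 12.33 TIP [404.1 229.6  52. ] f [ 0.2 -1.1 -0.7] m [-0.18 -0.15  0.03] gap 0.271
tcp shift mm [ 0.1  0.1 -4. ] rot [ 0.0005 -0.0009  0.0014]
t 12.5 TIP [404.2 229.8  48.5] f [ 0.2 -0.4  0.6] m [-0.17 -0.11 -0.01] gap 0.272
tcp shift mm [ 0.1  0.1 -0.5] rot [-0.0002 -0.0005  0.0013]
[([403.5, 228.5, 21.4], 0.44)]
[]
```

View pics/sc7c.png

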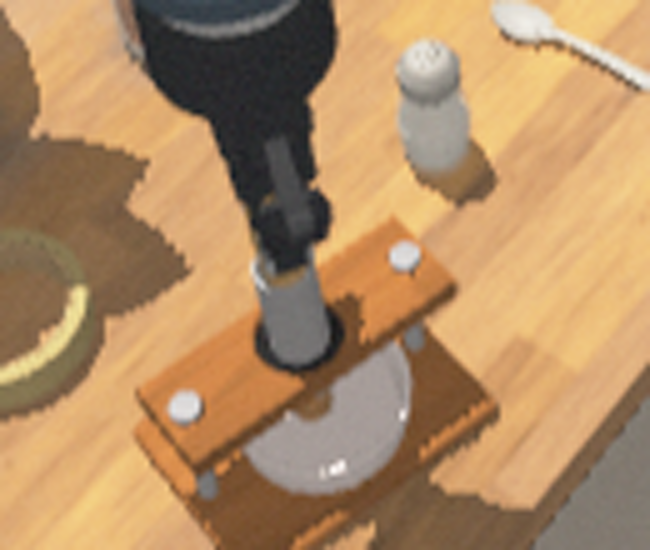

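View pics/si7c.png

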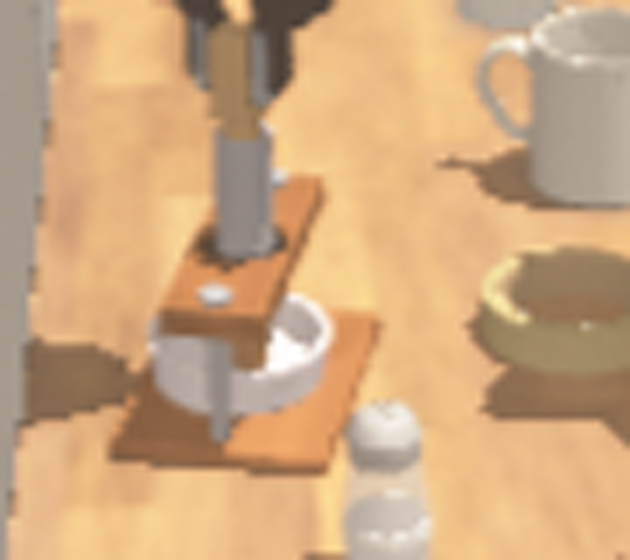

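```bash
python3 -m crank '[[0,0,-0.002,0,0,0],[0,0,-0.001,0,0,0],[0,0,0,0,0,0]]' >/dev/null; python3 g.py 404.3 229.8 48 1.0357
python3 - <<'E'
from h import *
p,d,st=shot('scene','sc8')
print([(np.round(x['position'],1).tolist(),round(x['confidence'],2)) for x in env.spot_point('scene','cork')[:2]])
v,u=np.mgrid[294:308,274:294]
W=pix2w('scene',np.c_[u.ravel(),v.ravel()],d[294:308,274:294].ravel())
np.set_printoptions(linewidth=220)
print(W[:,2].reshape(v.shape).round().astype(int)[::2])
a=p[294:308,274:294].astype(int); print((a[...,0]-a[...,2])[::2])
print(W.reshape(14,20,3)[6,7:12].round(0).tolist())
cv2.imwrite('pics/sc8c.png',cv2.resize(cv2.imread('pics/sc8.png')[260:330,240:330],None,fx=8,fy=8,interpolation=2))
E
```

```text
t 12.95 TIP [404.1 229.8  45.6] f [ 0.2 -1.4 -0.6] m [-0.2  -0.11  0.  ] gap 0.268
tcp shift mm [0.1 0.1 2.4] rot [-0.0002 -0.0005  0.0014]
[([404.2, 228.7, 19.2], 0.46)]
[[ 86  82  83  83  81  83  86  83  83  87  86  84  83  78  77  73  72  13  14  15]
 [ 85  87  85  84  85 867  85  85  85  84  81  77  74  73  13  16  15  16  15  15]
 [ 84  85  84  87  85  84  85  79  78  74  73  47  14  14  15  15  16  17  17  15]
 [ 85  87  85  84  80  77  77  72  35  31  33  29  16  14  14  18  14  16  16  18]
 [ 86  81  78 867  73  23  29  28  29  29  26  22  13  15  17  16  16  14  15  17]
 [ 76  74  14  18  15  15  17  21  18  17  17  15  15  15  16  16  17  16  14  14]
 [ 16  17  15  15  16  15  16  13  15  16  16  15  15  17  14  15  16  13  16  17]]
[[113  93  85  68  27  32  28  41  44  48  63  63  65  66  64  45  24  15  13  14]
 [130 133 134 133 130 130  98  63  65  62  68  63  47  24  14  15  13  15  13  16]
 [130 129 129 127 113  88  61  64  66  45  38  45  19  15  15  13  15  14  14  13]
 [126 109 100  69  61  63  64  65  71  68  66  56  28  15  15  14  13  14  13  14]
 [ 83  58  56  43  28  44  62  64  64  62  59  33  14  13  15  14  13  15  12  14]
 [ 58  35  23  14  16  14  26  30  30  26  12  15  14  13  14  13  12  13  15  15]
 [ 14  15  15  13  14  13  17  13  14  14  14  16  14  14  13  14  14  13  15  13]]
[[385.0, 250.0, 72.0], [400.0, 235.0, 35.0], [400.0, 232.0, 31.0], [397.0, 231.0, 33.0], [397.0, 228.0, 29.0]]
```

View pics/sc8c.png

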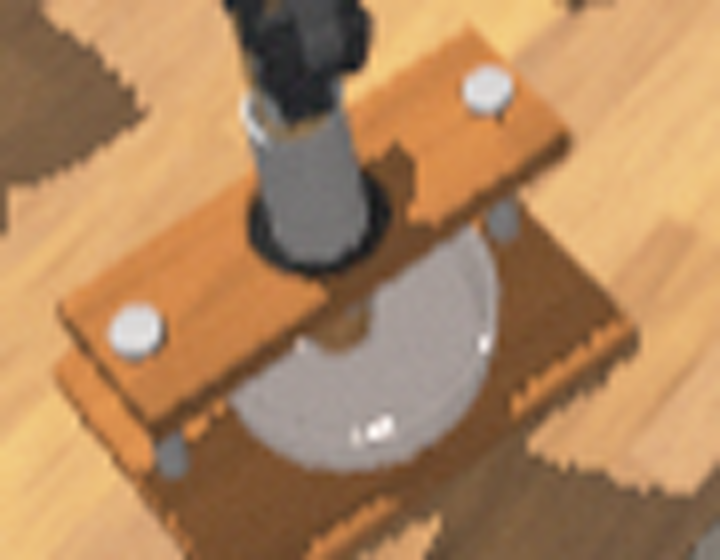

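```bash
python3 -m crank '[[0,0,0.005,0,0,0],[0,0,0.008,0,0,0],[0,0,0.01,0,0,0],[0,0,0.01,0,0,0]]'>/dev/null; python3 g.py 404.3 229.8 100 1.0357
```

```text
t 13.38 TIP [403.6 229.4  79.3] f [ 0.1  0.9 -0.9] m [-0.07  0.   -0.01] gap 0.277
tcp shift mm [ 0.5  0.4 20.8] rot [ 0.0005 -0.002   0.0016]
```

```bash
python3 -m crank '[[0.0004,0.0003,0.012,0,-0.002,0],[0.0004,0.0003,0.012,0,-0.001,0],[0.0002,0.0002,0.012,0,0,0]]'>/dev/null; python3 g.py 404.3 229.8 130 1.0357
```

```text
t 13.63 TIP [403.5 230.9 119.7] f [ 0.3  0.6 -2. ] m [ 0.01 -0.03  0.06] gap 0.267
tcp shift mm [ 0.7 -0.9 10.3] rot [-0.0009 -0.0009  0.0015]
```

```bash
python3 -m crank '[[0.0004,-0.0005,0.015,-0.001,-0.001,0],[0,0,0.018,0,0,0],[0,0,0.025,0,0,0],[0,0,0.025,0,0,0],[0,0,0.005,0,0,0],[0,0,0,0,0,0]]'>/dev/null; python3 g.py 404.3 229.8 200 1.0357
python3 - <<'E'
from h import *
p,d,st=shot('scene','sc9')
for t in ['cork','dish','stand','salt_mill','spoon','tape_roll']: print(t,[(np.round(x['position'],1).tolist(),round(x['confidence'],2)) for x in env.spot_point('scene',t)[:2]])
cv2.imwrite('pics/sc9c.png',cv2.resize(cv2.imread('pics/sc9.png')[220:330,220:350],None,fx=5,fy=5,interpolation=2))
E
```

```text
t 14.13 TIP [402.1 232.3 221.1] f [ 0.6  0.8 -1.8] m [-0.02 -0.08 -0.04] gap 0.27
tcp shift mm [  2.7  -1.8 -21.1] rot [-0.005   0.0037  0.0001]
cork [([404.7, 227.4, 19.7], 0.58)]
dish [([400.0, 227.5, 15.3], 0.71)]
stand [([406.7, 234.7, 0.7], 0.77), ([559.9, -369.7, 6.7], 0.6)]
salt_mill [([465.4, 57.4, -2.0], 0.6), ([576.0, 282.8, 0.9], 0.4)]
spoon [([431.9, -46.3, 0.5], 0.62)]
tape_roll [([575.2, 285.8, 0.0], 0.96)]
```

View pics/sc9c.png

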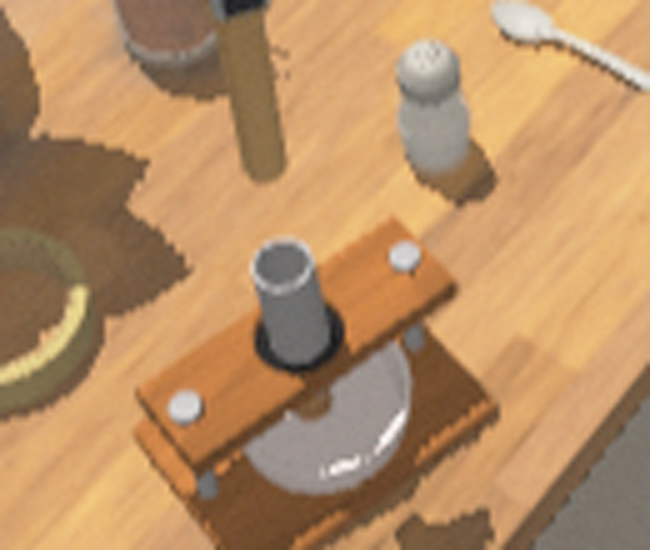

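```bash
python3 -m crank '[[0,-0.02,0,0,0,0],[0,-0.035,0,0,0,0],[0,-0.038,0,0,0,0],[0,-0.038,0,0,0,0],[0,-0.038,0,0,0,0],[0,-0.038,0,0,0,0],[0,-0.038,0,0,0,0],[0,-0.038,0,0,0,0]]'>/dev/null; python3 g.py 397.9 -284.6 170 1.0357
```

```text
t 15.15 TIP [393.7 -54.9 210.5] f [ 1.7  0.1 -0.9] m [-0.03 -0.03 -0.05] gap 0.27
tcp shift mm [   2.4 -228.8  -40.5] rot [-0.0068 -0.0132 -0.0147]
```

```bash
python3 -m crank '[[0,-0.038,-0.002,-0.004,-0.008,-0.008],[-0.002,-0.038,-0.002,-0.003,-0.005,-0.006],[-0.004,-0.038,-0.003,0,0,0],[-0.004,-0.038,-0.003,0,0,0],[-0.004,-0.038,-0.003,0,0,0],[-0.004,-0.036,-0.003,0,0,0],[-0.002,-0.02,0,0,0,0],[0,-0.005,0,0,0,0]]'>/dev/null; python3 g.py 367 -335 170 1.0357;python3 -m crank '[[0,0,0,0,0,0]]' >/dev/null
python3 - <<'E'
from h import *
p,d,st=shot('wrist','w10'); np.save('pics/w10st.npy',np.r_[st['eef_pos'],st['orientation']]); print(st['eef_pos'],st['orientation'])
E
```

```text
t 15.82 TIP [ 367.5 -323.3  187.2] f [ 0.2 -0.4 -0.5] m [ 0.04 -0.02 -0.06] gap 0.267
tcp shift mm [ -1.3 -11.  -17.2] rot [-0.0053 -0.0052  0.0084]
[ 368.26243586 -323.81126564  319.13242923] [-3.13210887e+00 -2.89540106e-03  1.02470659e+00]
```

View pics/w10.png

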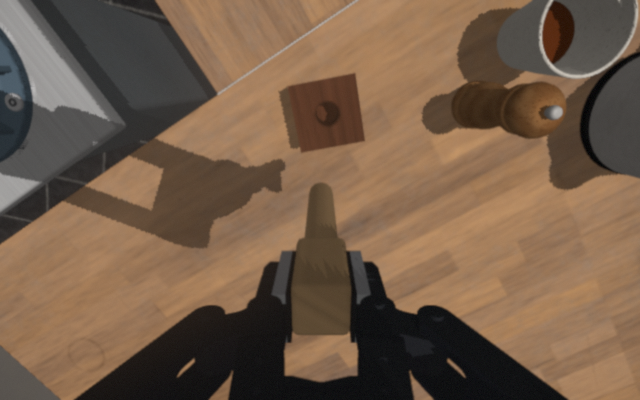

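```bash
python3 - <<'E'
from h import *
from scipy.optimize import least_squares
import g
s=np.load('pics/w10st.npy'); st=dict(eef_pos=s[:3],orientation=s[3:])
R=Ro.from_euler('xyz',st['orientation'])
d=np.load('pics/w10.npy'); v,u=np.mgrid[0:400,0:640]
W=pix2w('wrist',np.c_[u.ravel(),v.ravel()],np.where(d>0,d,9999).ravel(),st)
B=W[(W[:,2]>48)&(W[:,2]<62)&(np.hypot(W[:,0]-399,W[:,1]+284)<60)]
b=cv2.minAreaRect(B[:,:2].astype(np.float32)); print('block',np.round(b[0],1),np.round(b[1],1),b[2])
L=R.inv().apply(W-st['eef_pos'])
X=L[(L[:,2]<150)&(L[:,2]>45)&(np.hypot(L[:,0],L[:,1])<25)]
f=lambda q:np.hypot(X[:,0]-q[0]-q[1]*(X[:,2]-90),X[:,1]-q[2]-q[3]*(X[:,2]-90))-9.5
q=least_squares(f,[0,0,0,0],loss='soft_l1').x; print('tip off',q.round(4),q[0]+q[1]*43,q[2]+q[3]*43,np.percentile(X[:,2],99.5), 'exp tip',g.tip(st))
E
python3 g.py 399.1 -283.9 70 1.0357
```

```text
block [ 397.3 -284.2] [74.4 75.2] 69.21031188964844
tip off [-1.3488e+00 -0.0000e+00  2.3100e-02 -9.0000e-04] -1.349611733447357 -0.01758173954436841 131.0694775495264 exp tip [ 366.65613545 -324.02203218  185.93492408]
t 15.95 TIP [ 366.7 -323.2  185.9] f [-0.7  0.5 -1.6] m [ 0.05 -0.02  0.  ] gap 0.271
tcp shift mm [  31.5   40.3 -115.9] rot [-0.0076 -0.0069  0.0103]
```

```bash
python3 -m crank '[[0.010,0.013,-0.025,-0.008,-0.007,0.01],[0.010,0.013,-0.03,0,0,0],[0.009,0.012,-0.025,0,0,0],[0,0,-0.008,0,0,0],[0,0,0,0,0,0]]' >/dev/null; python3 g.py 397.6 -284.4 65 1.0357;python3 -m crank '[[0,0,0,0,0,0]]'>/dev/null; python3 g.py 397.6 -284.4 65 1.0357
```

```text
t 16.37 TIP [ 399.  -279.1   96.4] f [-0.4  0.6 -0.4] m [-0.04 -0.04  0.02] gap 0.27
tcp shift mm [ -1.1  -5.5 -31.4] rot [ 0.0019  0.0027 -0.0048]
t 16.45 TIP [ 399.  -277.8   96.5] f [-0.9 -0.3 -0.2] m [ 0.   -0.   -0.03] gap 0.269
tcp shift mm [ -1.2  -6.8 -31.5] rot [ 0.0012  0.002  -0.0069]
```

```bash
python3 -m crank '[[-0.0012,-0.0075,-0.012,0.001,0.002,-0.007],[0,0,-0.01,0,0,0],[0,0,0,0,0,0]]' >/dev/null; python3 g.py 397.6 -284.4 65 1.0357;python3 -m crank '[[0,0,0,0,0,0]]'>/dev/null; python3 g.py 397.6 -284.4 65 1.0357
```

```text
t 16.7 TIP [ 399.3 -288.    76.6] f [-0.1  0.6 -0.9] m [0.07 0.04 0.  ] gap 0.269
tcp shift mm [ -1.1   2.8 -11.6] rot [ 0.0055  0.004  -0.0006]
t 16.78 TIP [ 399.2 -288.8   76.8] f [ 0.1  0.8 -0.4] m [ 0.02  0.02 -0.02] gap 0.273
tcp shift mm [ -1.    3.6 -11.8] rot [0.0059 0.0042 0.0004]
```

```bash
python3 -m crank '[[-0.001,0.0033,-0.006,0.005,0.004,0],[0,0,-0.004,0,0,0],[0,0,0,0,0,0]]' >/dev/null; python3 g.py 397.6 -284.4 62 1.0357;python3 -m crank '[[0,0,0,0,0,0]]'>/dev/null; python3 g.py 397.6 -284.4 62 1.0357
```

```text
t 17.03 TIP [ 397.6 -286.1   66.9] f [-1.  -0.3 -1.3] m [0.04 0.03 0.02] gap 0.271
tcp shift mm [ 0.1  1.5 -4.9] rot [0.002  0.001  0.0024]
t 17.12 TIP [ 397.5 -286.1   66.8] f [ 1.1 -0.  -1.4] m [ 0.02 -0.03 -0.05] gap 0.273
tcp shift mm [ 0.2  1.5 -4.8] rot [0.0017 0.0008 0.0026]
```

```bash
python3 -m crank '[[0.0002,0.0016,-0.001,0.002,0.001,0.002],[0,0,0,0,0,0]]' >/dev/null; python3 g.py 397.6 -284.4 62 1.0357;python3 -m crank '[[0,0,-0.003,0,0,0],[0,0,-0.004,0,0,0],[0,0,-0.004,0,0,0]]'>/dev/null; python3 g.py 397.6 -284.4 45 1.0357
```

```text
t 17.28 TIP [ 397.7 -284.2   65.8] f [ 0.1  0.5 -1.6] m [-0.01  0.03  0.03] gap 0.27
tcp shift mm [-0.1 -0.1 -3.8] rot [-0.0003 -0.0001  0.0005]
t 17.53 TIP [ 398.6 -285.1   55.4] f [ 0.4  0.1 -0.8] m [0.01 0.01 0.02] gap 0.267
tcp shift mm [ -0.8   0.4 -10.4] rot [0.0018 0.0018 0.0001]
```

```bash
python3 -m crank '[[-0.0008,0.0006,-0.004,0.002,0.002,0],[0,0,-0.004,0,0,0],[0,0,0,0,0,0]]'>/dev/null; python3 g.py 397.6 -284.4 30 1.0357
```

```text
t 17.78 TIP [ 396.7 -283.3   45.2] f [ 0.1  0.3 -1.4] m [ 0.05 -0.    0.01] gap 0.272
tcp shift mm [  0.6  -0.9 -15.2] rot [-0.0019 -0.0018  0.    ]
```

```bash
python3 -m crank '[[0.0006,-0.0008,-0.007,-0.001,-0.001,0],[0,0,-0.009,0,0,0],[0,0,-0.006,0,0,0],[0,0,0,0,0,0]]'>/dev/null; python3 g.py 397.6 -284.4 12 1.0357
```

```text
t 18.12 TIP [ 397.4 -284.2   20.6] f [-0.9  0.3 -0.8] m [0.01 0.04 0.03] gap 0.271
tcp shift mm [ 0.1 -0.1 -8.6] rot [-0.001  -0.0009  0.0001]
```

```bash
python3 -m crank '[[0,0,-0.004,-0.001,-0.001,0],[0,0,-0.003,0,0,0],[0,0,-0.001,0,0,0]]'>/dev/null; python3 g.py 397.6 -284.4 10.5 1.0357; python3 -m crank '[[0,0,0,0,0,0]]'>/dev/null; python3 g.py 397.6 -284.4 10.5 1.0357
```

```text
t 18.37 TIP [ 397.3 -284.1   11.3] f [-0.4 -1.  -0.3] m [ 0.02 -0.03 -0.05] gap 0.27
tcp shift mm [ 0.2 -0.2 -0.8] rot [-0.0006 -0.0003  0.0001]
t 18.45 TIP [ 397.2 -283.9   10.9] f [-0.4 -0.3  0.3] m [0.06 0.03 0.01] gap 0.271
tcp shift mm [ 0.3 -0.4 -0.4] rot [-0.001  -0.0007  0.0002]
```

```bash
python3 -m crank '[[0,0,0,0,0,0],[0,0,0,0,0,0],[0,0,0,0,0,0],[0,0,0,0,0,0],[0,0,0,0,0,0],[0,0,0,0,0,0]]' 1; python3 g.py 397.6 -284.4 10.5 1.0357
```

```text
time: 18.95
eef_pos: [399.0, -284.0, 146.0]
orientation: [3.139, 0.001, 1.036]
contact_force: [0.5, -0.1, 0.1]
finger_gap: 1.002
t 18.95 TIP [ 398.5 -285.4   12.8] f [ 0.5 -0.1  0.1] m [0.04 0.02 0.04] gap 1.002
tcp shift mm [-0.7  0.8 -2.3] rot [0.0019 0.0018 0.    ]
```

```bash
python3 -m crank '[[-0.0007,0.0005,0.01,0.002,0.002,0],[0,0,0.015,0,0,0],[0,0,0.025,0,0,0],[0,0,0.035,0,0,0],[0,0,0.035,0,0,0],[0,0,0.02,0,0,0],[0,0,0,0,0,0],[0,0,0,0,0,0]]'
python3 - <<'E'
from h import *
p,d,st=shot('wrist','w12')
for c,ts in [('wrist',['pusher','block']),('side',['pusher','dish','cork','salt_mill','pepper_mill','tape_roll','spoon']),('scene',['cork','dish','stand'])]:
    if c!='wrist': shot(c,c+'12')
    for t in ts: print(c,t,[(np.round(x['position'],1).tolist(),round(x['confidence'],2)) for x in env.spot_point(c,t)[:1]])
v,u=np.mgrid[0:400,0:640]
W=pix2w('wrist',np.c_[u.ravel(),v.ravel()],np.where(d>0,d,9999).ravel(),st)
for lo,hi in [(150,172),(45,65)]:
    X=W[(W[:,2]>lo)&(W[:,2]<hi)&(np.hypot(W[:,0]-399,W[:,1]+284)<60)]
    r=cv2.minAreaRect(X[:,:2].astype(np.float32)); print(len(X),X[:,2].mean(),r)
E
```

```text
time: 19.62
eef_pos: [396.1, -281.0, 296.3]
orientation: [-3.139, -0.001, 1.036]
contact_force: [0.4, -0.4, -1.0]
finger_gap: 0.997
wrist pusher [([396.6, -282.1, 14.2], 0.96)]
wrist block [([398.0, -284.0, -4.8], 0.58)]
side pusher [([399.1, -286.3, 7.2], 0.97)]
side dish [([398.7, 227.6, 14.9], 0.75)]
side cork []
side salt_mill [([461.5, 59.5, -1.9], 0.73)]
side pepper_mill [([559.2, -374.1, 1.9], 0.89)]
side tape_roll [([573.2, 285.5, -3.4], 0.58)]
side spoon [([443.6, -46.4, -4.5], 0.58)]
scene cork [([403.9, 228.4, 18.9], 0.38)]
scene dish [([402.7, 230.3, 12.7], 0.66)]
scene stand [([402.7, 232.5, 1.7], 0.92)]
856 158.93425265196888 ((397.5225524902344, -283.1271057128906), (23.785951614379883, 23.85051727294922), 59.72065734863281)
3531 54.49701899453086 ((397.493896484375, -283.70648193359375), (75.37068939208984, 75.24910736083984), 69.13001251220703)
```

View pics/w12.png

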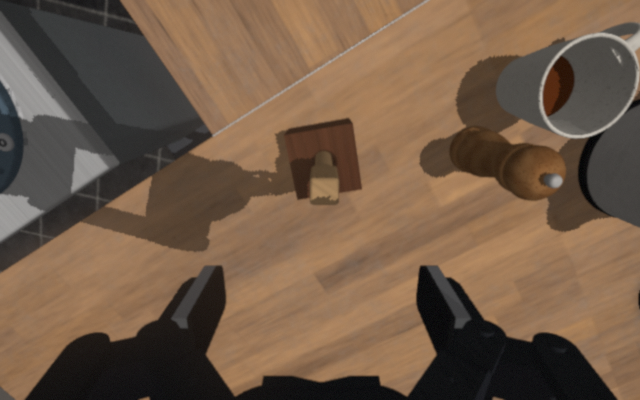

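View pics/side12.png

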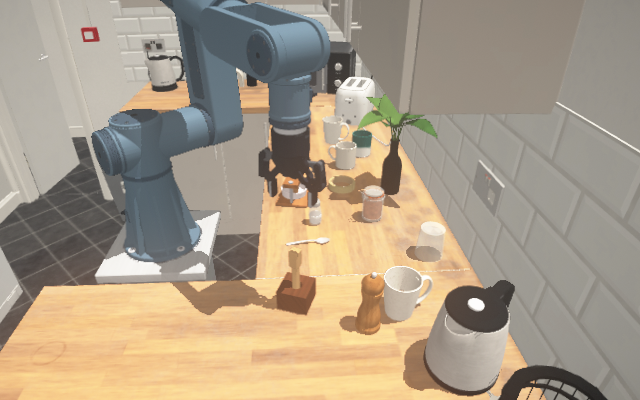

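```bash
python3 -m crank '[[0,0,0,0,0,0],[0,0,0,0,0,0]]'; python3 -c "
from workcell import env
print(env.finish_job())"
```

```text
time: 20.53
eef_pos: [395.8, -280.8, 294.6]
orientation: [-3.137, -0.001, 1.036]
contact_force: [0.1, 0.5, 0.1]
finger_gap: 1.006
the job is handed in; nothing more can be done
None
```

The cork is out of the tube and in the dish, and the pusher is back in its block. I handed the job in at about 20.5 s of the 72 s allowed; no verdict is reported.

**What I did:** I took the pusher from its block and felt its tip into the leaning mouth. I swung the tube upright with it (about 2–3 N sideways), then pushed the cork down and out. The highest push I read was about 7 N, against the 20 N limit, though I only read the force every few steps.

**Last checks:**
- **Cork:** it is in the dish, with its lower end about 18 mm above the worktop and within about 5 mm of the dish's centre. The scene camera's network and its depth image agree, but the network's confidence was low (0.38) and the side camera could not see the cork.
- **Dish:** it is still under the tube, about 7 mm from the stand's axis at most.
- **Pusher:** it is released and upright in the block, within 1 mm of the hole's centre, with its top at about 159 mm (160 mm expected).
- **Bystanders:** the salt shaker, pepper mill, tape roll and spoon all read within about 5 mm of their first positions, about as close as the networks measure.

**One disagreement:** in the wrist pictures the pusher's tip sat about 1.4 mm off where the arm pose put it, most likely camera calibration. I aligned by what the pictures showed, and both insertions went in without side load.

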